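# Tip the reference block onto the micrometer bed

## Robot

A 6-joint arm with a two-finger parallel gripper is mounted at the origin on the work surface. World frame = base frame: x ahead of the robot, y to its left, z up, the work surface at z = 0. Lengths are in m, angles in rad, forces in N, time in s.
With the tool pointing down it reaches from about 0.3 to 0.875 m from the base axis. Payload 4.2 kg.
Tool frame: the origin (TCP) lies midway between the tips of the shut fingers; the grasp point (between the pads) lies 19 mm behind it; z points along the fingers, y is the line along which they close (so a half turn about z gives the same grasp; the last joint's range is limited). The gripper opens to 85 mm and grips with 20 to 120 N. Pads are 22 mm wide; open, the fingers measure 114 mm over their backs; the gripper's body (76 mm by 85 mm) begins 54 mm behind the grasp point. The pads swing forward as they close: fully open they stand 13 mm farther back than shut.
Start: joints at [-1.288, 0.32, 1.565, -0, 1.257, -0.02], TCP at [0.171, -0.549, 0.231] pointing down, gripper open.
Joint ranges: [-3.11, 3.11], [-0.84, 2.01], [0.21, 2.61], [-1.34, 4.49], [0.05, 2.63], [-2.56, 2.56]. Speed limits (rad/s): [2.57, 2.57, 3.14, 3.14, 3.14, 3.14].

## Interface

Orientations are given as [roll, pitch, yaw] about the fixed x, y, z axes, in that order (R = Rz(yaw) Ry(pitch) Rx(roll)).
In Python, from plant import bot gives the robot as it stands.
- The arm moves only by the tool arm_command, never from a script. Its argument "rows" is a list of rows, each an object of numbers: "tx", "ty", "tz": the shift along the tool's x, y, z in mm; "yaw": the turn about the tool's z in rad. A call has 1 to 20 rows; each row is the pose to reach, as a shift and turn from the pose commanded when the call began, along the tool's axes at that moment; what a row does not reach only later rows make up. A row lasts 1/12 s, in which the tool goes at most 41.7 mm and 7.16 degrees, less where a joint would pass 70% of its speed; a pose out of reach is approached as far as the arm can. A call with a gripper value outside its range is refused whole. "jaw" is the opening, from -1 (shut) to 1 (fully open), set as the call begins (left out, the last holds). The fingers move at their own pace and stop on an object; "squeeze" is the grip in N (left out, the last holds). Time passes only in rows, so rows that repeat a pose let the fingers close. It gives the time, the measured TCP pose, the force, the opening and the grip force at its end, in the units of the state.
- bot.state(): the state, without advancing time (a new reading comes with each control period).
- bot.get_image(name): name is "scene" or "side" or "wrist"; returns (picture, depth): 400x640x3 uint8, red, green, blue; 400x640 float32, m along the optical axis (not along the pixel's ray), 0 where there is no reading.
- bot.camera_model(name): a dict with "fx", "fy", "cx", "cy" (pixels), "eye" and "attitude" of the camera in the world. Camera axes: x right, y down, z forward; pixel columns grow to the right and rows downward; lengths in m; the calibration is good to about 2 mm. A picture is of the moment at which its call begins: read the wrist's pose just before it. camera_model takes no time and is no camera call; for the wrist camera it gives the pose at the moment of the call.
- bot.close_job(): hands the job in; it is judged then, once.
The state is a dict: "time_s": time; "joint_positions": joint angles; "dq": joint speeds; "effort": joint torques, N m; "tcp_pos": TCP position; "orientation": TCP orientation; "ft_force": force on the tool from outside, world axes, zero at the start; "wrist_torque": the same for the moment, N m; "finger_gap": finger opening in m; "grasp_force": force on a finger pad.
Only numpy, scipy, OpenCV 4.12 (cv2) and the standard library are available. Lean on these libraries where they do the work, as an engineer would, in place of code of your own. Each camera call takes 0.05 s, during which the arm holds its last target. There are 200 camera calls.

## Task

Slide the standing blue reference block up square against the low step of the black bed, then push it high so that it tips over the step and lies on its side on the bed, white tile up. Then slide it straight along the middle of the bed, gently, by feel, until its end presses the micrometer's sprung tip, and leave it lying there touching the tip, without forcing the micrometer or disturbing the other things.

Things in the scene. Friction and masses are not known exactly. Their poses are not given: they have to be found in the camera images.
- fixture: work fixture, screwed to the table: aluminium base plate (x -110 to 210, y -120 to 120 mm, top 10 mm above the table) with a black rubber-faced bed on it (x 0 to 140, y -50 to 50 mm, 6 mm thick, top 16 mm above the table). Origin at table height under the middle of the bed edge nearest the robot (the low step); x along the bed away from the robot, y left along the step, z up
- step (a point): middle of the low step's upper edge, 16 mm above the table; axes as the fixture. The standing block is tipped over this edge
- block: blue metal reference block, 0.45 to 0.8 kg, 50 (x) x 60 (y) x 100 (z) mm, standing on end on the base plate, robot side of the step, slightly turned. Origin at the centre of its underside, z up its length, x from the face with white tile and black cross (towards the robot) to the plain face (towards the step). Lying as wanted, x points straight down and z along the bed
- block_head (a point): centre of the block's top end, 100 mm from its foot; the end that meets the micrometer tip. The block topples by itself once tipped some 27 degrees; fallen, its foot end lies up to about 25 mm on the robot's side of the step
- micrometer: micrometer stop fixed at the far end of the bed: grey bracket 60 mm tall, 10 mm spindle with a sprung brass tip pointing at the robot, on the bed's centre line, 41 mm above the table (mid-height of the lying block). Origin and axes as the fixture. How far it is wound out is NOT measured: the relaxed tip stands 105 to 125 mm beyond the step and must be felt for
- tip_seat (a point): fixed point on the bracket, behind the spindle, 145 mm beyond the step. The brass tip yields up to 6 mm, from 1 N rising to 13 N, then is solid; over 20 N spoils the micrometer. The lying block's friction (2 to 6 N) keeps it touching the tip after release
- weight: bystander: small upright brass cylinder, 20 mm across, 26 mm tall, standing on the fixture's base plate to the left of the block; origin at its underside
- driver: bystander: tiny red-handled adjusting driver, 85 mm long, 14 mm thick, lying on the base plate to the right of the bed; origin under its middle
- short_block: bystander: dark steel block 32 x 32 x 50 mm standing on the table to the left; not the one to tip; origin at its underside
- dish: bystander: closed round glass dish, 90 mm across, 14 mm tall, on the table to the left; origin at its underside
- jar: bystander: small amber jar with black cap, 48 mm across, 65 mm tall, on the table to the right; origin at its underside
- screwdriver: bystander: green-handled screwdriver, 150 mm long, on the table to the right
- parts_tray: bystander: white divided tray 150 x 110 x 25 mm with black parts, on the table to the right; origin at its underside
Not all that is in view belongs to the job. What is shaped like the block but red is not meant.

How it is judged:
On the way, in this order (a step that is already met when the one before it is completed fails the run):
1. the block stands (leaning less than 0.2 rad) with its foot against the step (within 4 mm at the middle of the foot) (x of block in the frame of fixture above -0.029 m and angle between block's own z axis and vertical below 0.2 rad), for 0.1 s.
2. the block lies on its side on the bed, tile up (angle between block's own x axis and vertical above 3.022 rad and z of block in the frame of fixture below 0.05 m), for 0.2 s.
At the end, for the whole second after the job is handed in: the block lies on its side, tile up (within 0.08 rad), its length along the bed within 0.10 rad, the middle of its foot end within 15 mm of the bed's centre line, its far end touching the micrometer's tip with more than 0.2 N, at rest and released (angle between block's own x axis and vertical above 3.062 rad and angle between the z axis of block and the x axis of fixture, either way round below 0.1 rad and y of block in the frame of fixture between -0.015 and 0.015 m and contact force between block and micrometer above 0.2 N and linear speed of block below 0.01 m/s and contact force between the fingers and block below 0.1 N).
It fails at once if the block or the robot presses on the micrometer with more than 20 N (contact force between any of block, the arm, the fingers and micrometer above 20 N).
It fails at once if another thing on the fixture or table is moved by more than 15 mm (distance of any of weight, driver, short_block, dish, jar, screwdriver, parts_tray from where it was at the start of the episode above 0.015 m).
It also fails if it takes over 64 s, if anything falls off the work surface, if the arm or the gripper's body presses on something with over 40 N, if the wrist force passes 120 N, or if a joint passes its speed limit or range.

## Working session

There is one attempt and no reset: what is moved stays moved. The work goes in short steps, Python scripts to look and compute and a tool call to move; the robot and the scene stay as the last step left them, time stands still between calls to the robot, and variables do not carry over. Pictures are saved under pics/ and viewed, at most 10 in all, crops included, and the job is handed in when it is done.

Besides the shell and the picture viewer there is one more tool, called after "Request:" by a JSON object that holds its "name" and its "arguments". arm_command: Moves the arm, as the interface text tells. Its arguments: {"type":"object","properties":{"rows":{"type":"array"},"jaw":{"type":"number"},"squeeze":{"type":"number"}},"required":["rows"]}

```bash
mkdir -p pics; cat > h.py <<'E'
import numpy as np, cv2
from plant import bot
def cam(n):
    m=bot.camera_model(n); return m
E
python3 - <<'E'
from h import *
s=bot.state(); print(s)
for n in("scene","side","wrist"):
    print(n,bot.camera_model(n))
ims=[]
for n in("scene","side"):
    p,d=bot.get_image(n); np.save(f"pics/{n}_d0.npy",d); cv2.imwrite(f"pics/{n}0.png",p[:,:,::-1])
E
```

```text
{'time_s': 0.0, 'joint_positions': array([-1.28799120e+00,  3.20264651e-01,  1.56567938e+00, -3.31040522e-05,
        1.25740705e+00, -2.00198395e-02]), 'dq': array([-0.00351991, -0.00127423,  0.00043483, -0.00051284, -0.00049085,
       -0.00052568]), 'effort': array([ 4.45766875e-05, -4.15526032e+01, -2.34163445e+01, -1.12182263e-07,
        8.05041200e-03, -1.46342450e-05]), 'tcp_pos': array([ 0.17132056, -0.54837798,  0.23049778]), 'orientation': array([-3.13983395e+00, -3.73363242e-06,  3.02835196e-01]), 'ft_force': array([0.76924018, 0.58699554, 0.30901399]), 'wrist_torque': array([-0.02794315,  0.02141934, -0.02798749]), 'grasp_force': 0.0, 'finger_gap': 0.08515474595028817}
scene {'fx': 397.3373949218706, 'fy': 397.3373949218706, 'cx': 323.46177850103663, 'cy': 201.1511959612991, 'eye': array([1.03294251, 0.24482659, 0.90464246]), 'attitude': array([-2.50717899e+00,  2.44444644e-03,  2.02586195e+00])}
side {'fx': 390.6852158932727, 'fy': 390.6852158932727, 'cx': 317.16967239741706, 'cy': 197.67785713517125, 'eye': array([0.0875124 , 0.81377296, 0.61101652]), 'attitude': array([-2.07538258,  0.00967441, -2.65854951])}
wrist {'fx': 314.22435304822073, 'fy': 314.22435304822073, 'cx': 321.70124920470107, 'cy': 197.23826249358177, 'eye': array([ 0.23375135, -0.5289415 ,  0.37369308]), 'attitude': array([ 2.87873916e+00,  8.99236007e-04, -1.26900640e+00])}
```

View pics/scene0.png

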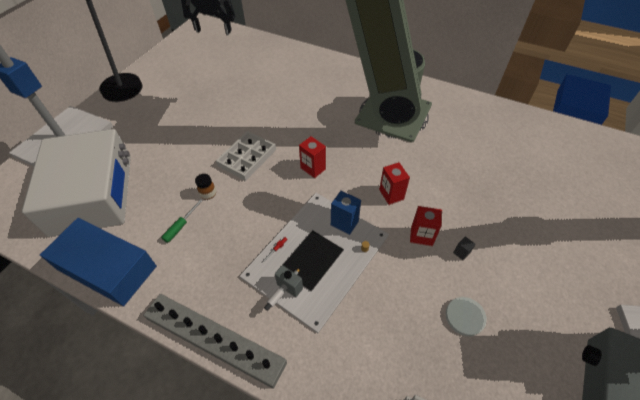

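View pics/side0.png

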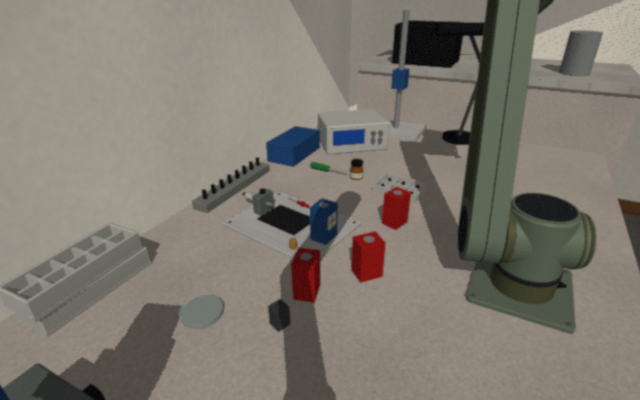

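The blue block is at scene (346,211) / side (323,221), standing on the plate. The three red look-alikes are at scene (312,157), (395,183) and (426,225), and the large blue box is at (97,260). The blue block on the plate is the only one that fits. Next I'll measure the plate, bed, block and bystanders from depth.

```bash
cat > h.py <<'E'
import numpy as np, cv2
from scipy.spatial.transform import Rotation as Ro
from plant import bot
def pose(m): return Ro.from_euler('xyz',m['attitude']).as_matrix(), np.array(m['eye'])
def cloud(m,d):
    R,e=pose(m); v,u=np.mgrid[0:400,0:640]
    c=np.stack([(u-m['cx'])/m['fx']*d,(v-m['cy'])/m['fy']*d,d],-1)
    return c@R.T+e
def ray(m,uv,z):
    R,e=pose(m); uv=np.atleast_2d(uv).astype(float)
    r=np.c_[(uv[:,0]-m['cx'])/m['fx'],(uv[:,1]-m['cy'])/m['fy'],np.ones(len(uv))]@R.T
    return e+r*((z-e[2])/r[:,2])[:,None]
def rect(xy):
    (c,s,a)=cv2.minAreaRect((xy*1000).astype(np.float32)); return np.round(c,1),np.round(s,1),round(a,2)
E
python3 - <<'E'
from h import *
for n in("scene","side"):
    m=bot.camera_model(n); im=cv2.imread(f"pics/{n}0.png"); d=np.load(f"pics/{n}_d0.npy"); P=cloud(m,d)
    hsv=cv2.cvtColor(im,cv2.COLOR_BGR2HSV); H,S,V=cv2.split(hsv)
    box=np.zeros((400,640),bool)
    if n=="scene": box[190:332,235:385]=1
    else: box[180:270,215:365]=1
    bed=(box&(V<60)&(S<120)&(P[...,2]<.03)&(d>0)).astype(np.uint8)
    blue=(box&(H>95)&(H<125)&(S>110)&(d>0)&(P[...,2]>.02)).astype(np.uint8)
    for nm,k,z in(("bed",bed,.016),("blue",blue,None)):
        nb,l,st,_=cv2.connectedComponentsWithStats(k); i=1+st[1:,4].argmax(); v,u=np.where(l==i)
        print(n,nm,st[i])
        if z: print(rect(ray(m,np.c_[u,v],z)[:,:2]), np.median(P[v,u,2]))
        else:
            q=P[v,u]; top=q[:,2]>np.percentile(q[:,2],99)-.012
            print("zmax",np.percentile(q[:,2],[1,50,98]),rect(q[top][:,:2]),top.sum())
    for nm,uv in(("table",(330,340) if n=="scene" else(240,300)),):
        print(nm,P[uv[1],uv[0]])
E
python3 - <<'E'
import cv2
a=cv2.imread('pics/scene0.png')[185:335,230:390]; cv2.imwrite('pics/c1.png',cv2.resize(a,None,fx=4,fy=4,interpolation=cv2.INTER_CUBIC)[:600])
E
```

```text
scene bed [ 283  230   60   60 1752]
(array([620.5,   6.8]), array([ 98.2, 139.1]), 80.48) 0.014367813306927713
scene blue [331 192  30  41 800]
zmax [0.02170237 0.0890919  0.11051088] (array([486.2,  36.8]), array([58.2, 50.3]), 85.3) 341
table [7.77684539e-01 1.33828651e-01 2.83563175e-05]
side bed [259 206  51  29 858]
(array([623.4,  11.4]), array([ 97.7, 154.5]), 80.22) 0.015782958112799395
side blue [310 199  27  43 753]
zmax [0.02092934 0.07610222 0.11123674] (array([479.6,  41.9]), array([57.8, 47.1]), 83.74) 225
table [0.54098693 0.32655951 0.00149983]
```

View pics/c1.png

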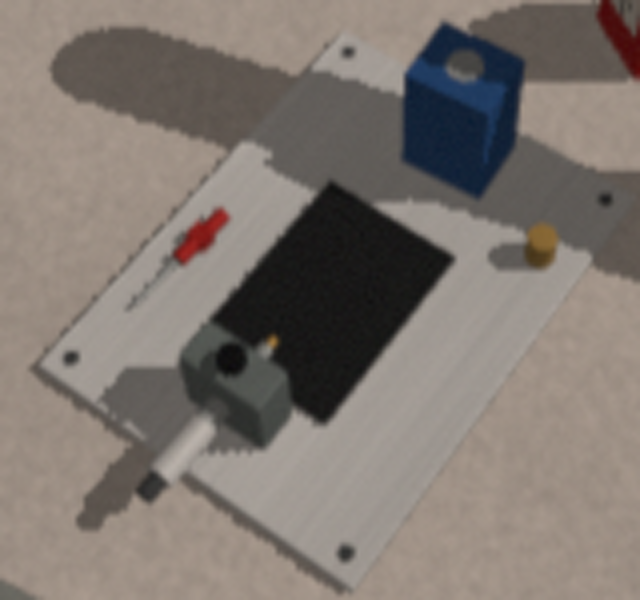

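The crop shows the blue block (scene ~(346,211)) standing at the near end of the plate. The bed lies beyond it, with the micrometer at the far end, the weight on its left and the driver on its right. The block sits at about x −67, y +7 mm in the fixture frame, and the fixture yaw is about −9.5°. I'll move above it and look from close by.

Request:
{"name": "arm_command", "arguments": {"rows": [{"tx": 475,"ty": -465,"tz": -50,"yaw": 0.469},{"tx": 475,"ty": -465,"tz": -50,"yaw": 0.469},{"tx": 475,"ty": -465,"tz": -50,"yaw": 0.469},{"tx": 475,"ty": -465,"tz": -50,"yaw": 0.469},{"tx": 475,"ty": -465,"tz": -50,"yaw": 0.469},{"tx": 475,"ty": -465,"tz": -50,"yaw": 0.469},{"tx": 475,"ty": -465,"tz": -50,"yaw": 0.469},{"tx": 475,"ty": -465,"tz": -50,"yaw": 0.469},{"tx": 475,"ty": -465,"tz": -50,"yaw": 0.469},{"tx": 475,"ty": -465,"tz": -50,"yaw": 0.469},{"tx": 475,"ty": -465,"tz": -50,"yaw": 0.469},{"tx": 475,"ty": -465,"tz": -50,"yaw": 0.469},{"tx": 475,"ty": -465,"tz": -50,"yaw": 0.469},{"tx": 475,"ty": -465,"tz": -50,"yaw": 0.469},{"tx": 475,"ty": -465,"tz": -50,"yaw": 0.469},{"tx": 475,"ty": -465,"tz": -50,"yaw": 0.469},{"tx": 475,"ty": -465,"tz": -50,"yaw": 0.469},{"tx": 475,"ty": -465,"tz": -50,"yaw": 0.469},{"tx": 475,"ty": -465,"tz": -50,"yaw": 0.469},{"tx": 475,"ty": -465,"tz": -50,"yaw": 0.469}], "jaw": 1, "squeeze": 25}}

```text
time_s: 1.77
tcp_pos: [0.4854, 0.0356, 0.281]
orientation: [3.141, 0.001, -0.167]
ft_force: [1.0, -0.0, -0.3]
finger_gap: 0.0852
grasp_force: 0.0
```

```bash
python3 - <<'E'
from h import *
m=bot.camera_model("wrist"); p,d=bot.get_image("wrist"); im=p[:,:,::-1].copy()
cv2.imwrite("pics/w1.png",im); np.save("pics/w1.npy",d); P=cloud(m,d)
H,S,V=cv2.split(cv2.cvtColor(im,cv2.COLOR_BGR2HSV))
blue=((H>95)&(H<125)&(S>110)&(d>0)&(P[...,2]>.1)&(P[...,2]<.12)&(np.abs(P[...,0]-.486)<.06)&(np.abs(P[...,1]-.037)<.06))
v,u=np.where(blue); print("top",np.median(P[v,u,2]),rect(ray(m,np.c_[u,v],.110)[:,:2]),len(u))
bed=((V<60)&(S<120)&(P[...,2]<.03)&(d>0)&(P[...,0]>.52)).astype(np.uint8)
nb,l,st,_=cv2.connectedComponentsWithStats(bed); i=1+st[1:,4].argmax(); v,u=np.where(l==i)
print("bed",st[i],rect(ray(m,np.c_[u,v],.016)[:,:2]))
E
```

```text
top 0.11056489418260174 (array([483.2,  34.9]), array([58.4, 49.2]), 84.91) 2168
bed [ 286    0   85  113 9073] (array([610.5,   6.5]), array([ 97.4, 124.4]), 80.39)
```

View pics/w1.png

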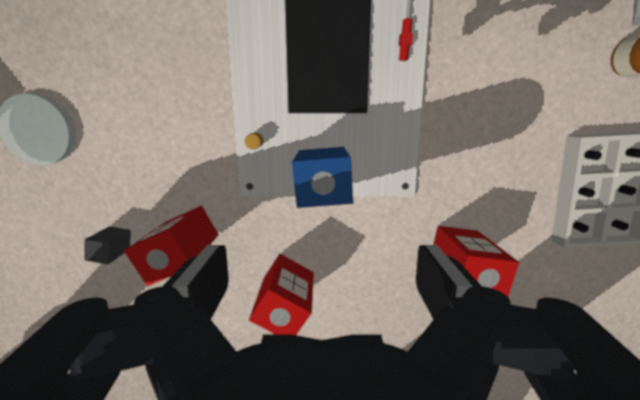

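The wrist view shows the block at (322,178), the step edge at row 112 (cols 288–368), the weight at (253,141) and the fingers clear of it. Relative to the step, the block centre is at about x −68, y +7 mm, turned about 4.5°. I'll descend astride it at its own yaw.

Request:
{"name": "arm_command", "arguments": {"rows": [{"tz": 40,"yaw": -0.079},{"tz": 80,"yaw": -0.079},{"tz": 120,"yaw": -0.079},{"tz": 160,"yaw": -0.079},{"tz": 190,"yaw": -0.079},{"tz": 211,"yaw": -0.079},{"tz": 216,"yaw": -0.079},{"tz": 216,"yaw": -0.079}]}}

```text
validation failed for argument at $.ro...
```

Request:
{"name": "arm_command", "arguments": {"rows": [{"tz": 0},{"tz": 0},{"tz": 0},{"tz": 0},{"tz": 0},{"tz": 0},{"tz": 0},{"tz": 0},{"tz": 0},{"tz": 0}], "jaw": -1, "squeeze": 20}}

```text
validation failed for argument at $.ro...
```

Request:
{"name": "arm_command", "arguments": {"rows": [{"tx": 0,"ty": 0,"tz": 40,"yaw": -0.079},{"tx": 0,"ty": 0,"tz": 80,"yaw": -0.079},{"tx": 0,"ty": 0,"tz": 120,"yaw": -0.079},{"tx": 0,"ty": 0,"tz": 160,"yaw": -0.079},{"tx": 0,"ty": 0,"tz": 190,"yaw": -0.079},{"tx": 0,"ty": 0,"tz": 211,"yaw": -0.079},{"tx": 0,"ty": 0,"tz": 216,"yaw": -0.079},{"tx": 0,"ty": 0,"tz": 216,"yaw": -0.079}]}}

```text
time_s: 2.48
tcp_pos: [0.485, 0.0355, 0.0643]
orientation: [3.141, 0.003, -0.089]
ft_force: [-0.8, -0.1, 0.3]
finger_gap: 0.0853
grasp_force: 0.0
```

Request:
{"name": "arm_command", "arguments": {"rows": [{"tx": 0,"ty": 0,"tz": 0,"yaw": 0},{"tx": 0,"ty": 0,"tz": 0,"yaw": 0},{"tx": 0,"ty": 0,"tz": 0,"yaw": 0},{"tx": 0,"ty": 0,"tz": 0,"yaw": 0},{"tx": 0,"ty": 0,"tz": 0,"yaw": 0},{"tx": 0,"ty": 0,"tz": 0,"yaw": 0},{"tx": 0,"ty": 0,"tz": 0,"yaw": 0},{"tx": 0,"ty": 0,"tz": 0,"yaw": 0},{"tx": 0,"ty": 0,"tz": 0,"yaw": 0},{"tx": 0,"ty": 0,"tz": 0,"yaw": 0}], "jaw": -1, "squeeze": 20}}

```text
time_s: 3.32
tcp_pos: [0.4876, 0.0361, 0.0672]
orientation: [3.141, -0.004, -0.087]
ft_force: [-0.0, -3.9, 7.1]
finger_gap: 0.0599
grasp_force: 30.1
```

Gripped at 60 mm, the block's width. Next I'll square it to the fixture, centre it and slide it close to the step.

Request:
{"name": "arm_command", "arguments": {"rows": [{"tx": 2,"ty": 1,"tz": -2,"yaw": 0.01},{"tx": 5,"ty": 2,"tz": -2,"yaw": 0.02},{"tx": 8,"ty": 3,"tz": -2,"yaw": 0.03},{"tx": 11,"ty": 4,"tz": -2,"yaw": 0.04},{"tx": 14,"ty": 5,"tz": -2,"yaw": 0.05},{"tx": 17,"ty": 6,"tz": -2,"yaw": 0.06},{"tx": 20,"ty": 7,"tz": -2,"yaw": 0.07},{"tx": 23,"ty": 8,"tz": -2,"yaw": 0.079},{"tx": 26,"ty": 9,"tz": -2,"yaw": 0.079},{"tx": 29,"ty": 10,"tz": -2,"yaw": 0.079},{"tx": 31,"ty": 10.5,"tz": -2,"yaw": 0.079},{"tx": 31,"ty": 10.5,"tz": -2,"yaw": 0.079},{"tx": 31,"ty": 10.5,"tz": -2,"yaw": 0.079}]}}

```text
time_s: 4.4
tcp_pos: [0.5169, 0.0231, 0.0672]
orientation: [3.141, -0.002, -0.166]
ft_force: [-2.0, -0.8, -2.2]
finger_gap: 0.06
grasp_force: 29.1
```

```bash
cat >> h.py <<'E'
O=np.array([.550,.0175]);A=-.168;FX=np.array([np.cos(A),np.sin(A)]);FY=np.array([-np.sin(A),np.cos(A)])
def fix(xy): q=np.asarray(xy)[...,:2]-O; return q@FX,q@FY
def look(n,f):
    m=bot.camera_model(n); p,d=bot.get_image(n); im=p[:,:,::-1].copy(); cv2.imwrite(f,im)
    return m,im,d,cloud(m,d),cv2.split(cv2.cvtColor(im,cv2.COLOR_BGR2HSV))
E
python3 - <<'E'
from h import *
m,im,d,P,(H,S,V)=look("scene","pics/s2.png")
x,y=fix(P)
b=(H>95)&(H<125)&(S>110)&(d>0)&(abs(y)<.06)&(x>-.11)&(x<.15)
k=b&(P[...,2]>.03)&(P[...,2]<.10); 
f=k&(x>np.percentile(x[k],70)-.004)
print("front face x",np.percentile(x[k],[50,80,90,95,99]), "y",np.percentile(y[k],[2,98]))
# front-face orientation by line fit on points near plain face
q=P[k][:,:2]; fx,fy=fix(q); s=fx>np.percentile(fx,60)
print(np.polyfit(fy[s],fx[s],1))
e=((V<60)&(S<120)&(P[...,2]<.03)&(d>0)&(abs(y)<.07)&(x>-.02)&(x<.16)).astype(np.uint8)
nb,l,st,_=cv2.connectedComponentsWithStats(e); i=1+st[1:,4].argmax(); v,u=np.where(l==i)
print(rect(ray(m,np.c_[u,v],.016)[:,:2])); print(bot.state()['tcp_pos'],bot.state()['ft_force'],fix(bot.state()['tcp_pos']))
cv2.imwrite("pics/c2.png",cv2.resize(im[150:300,250:410],None,fx=4,fy=4,interpolation=cv2.INTER_CUBIC))
E
```

```text
front face x [-0.01266774 -0.0118295  -0.01141332 -0.01094441 -0.01029082] y [-0.02622517  0.03150877]
[-0.00233194 -0.01169714]
(array([620.4,   6.8]), array([ 98.2, 139.5]), 80.65)
[0.5168967  0.02312989 0.0672554 ] [-0.27027814 -0.72054204 -2.35016799] (np.float64(-0.03357862716861954), np.float64(1.5396867219443182e-05))
```

View pics/c2.png

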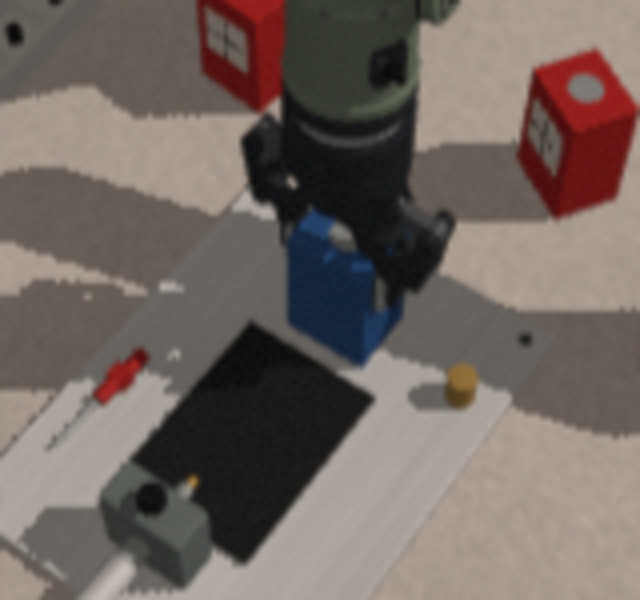

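The block's face is about 12–13 mm short of the step, square and centred. I'll bring it up to the step and feel for contact.

Request:
{"name": "arm_command", "arguments": {"rows": [{"tx": 2,"ty": 0,"tz": 0,"yaw": 0},{"tx": 4,"ty": 0,"tz": 0,"yaw": 0},{"tx": 6,"ty": 0,"tz": 0,"yaw": 0},{"tx": 8,"ty": 0,"tz": 0,"yaw": 0},{"tx": 9,"ty": 0,"tz": 0,"yaw": 0},{"tx": 10,"ty": 0,"tz": 0,"yaw": 0},{"tx": 11,"ty": 0,"tz": 0,"yaw": 0},{"tx": 12,"ty": 0,"tz": 0,"yaw": 0},{"tx": 12,"ty": 0,"tz": 0,"yaw": 0}]}}

```text
time_s: 5.2
tcp_pos: [0.5285, 0.0214, 0.0672]
orientation: [3.142, -0.001, -0.166]
ft_force: [-1.9, -0.8, -0.7]
finger_gap: 0.0601
grasp_force: 29.3
```

Request:
{"name": "arm_command", "arguments": {"rows": [{"tx": 1,"ty": 0,"tz": 0,"yaw": 0},{"tx": 2,"ty": 0,"tz": 0,"yaw": 0},{"tx": 2,"ty": 0,"tz": 0,"yaw": 0}]}}

```text
time_s: 5.45
tcp_pos: [0.5299, 0.0212, 0.0673]
orientation: [3.142, 0.0, -0.167]
ft_force: [-3.1, -0.0, 0.1]
finger_gap: 0.0596
grasp_force: 29.4
```

Request:
{"name": "arm_command", "arguments": {"rows": [{"tx": 1,"ty": 0,"tz": 0,"yaw": 0},{"tx": 2,"ty": 0,"tz": 0,"yaw": 0},{"tx": 2,"ty": 0,"tz": 0,"yaw": 0}]}}

```text
time_s: 5.7
tcp_pos: [0.5306, 0.021, 0.0674]
orientation: [3.141, 0.003, -0.167]
ft_force: [-6.6, 1.4, 4.0]
finger_gap: 0.0595
grasp_force: 29.6
```

```bash
python3 - <<'E'
from h import *
for n in("scene","side"):
    m,im,d,P,(H,S,V)=look(n,f"pics/{n}3.png"); x,y=fix(P)
    k=(H>95)&(H<125)&(S>110)&(d>0)&(abs(y)<.06)&(x>-.11)&(x<.15)&(P[...,2]>.03)
    lo=k&(P[...,2]<.06); hi=k&(P[...,2]>.075)&(P[...,2]<.1)
    print(n,[np.percentile(x[q],[50,80,95,99]).round(4) for q in(lo,hi)])
s=bot.state();print(s['tcp_pos'],s['orientation'],s['ft_force'],s['wrist_torque'])
E
```

```text
scene [array([0.0006, 0.0013, 0.002 , 0.0024]), array([0.0014, 0.0021, 0.0027, 0.0032])]
side [array([-0.0401, -0.0179, -0.0061, -0.0044]), array([-0.0474, -0.0386, -0.0346, -0.0323])]
[0.53063431 0.02099267 0.0673923 ] [ 3.14139766e+00  2.90160148e-03 -1.66592485e-01] [-6.50961938  1.00874357  3.59422808] [ 0.28734565  1.17812532 -0.04918411]
```

The force rose to about 7 N and the front face is at the step edge (within 1 mm, upright). I'll release, lift clear, back off behind the block and set the fingers 30 mm apart for a square two-point push.

Request:
{"name": "arm_command", "arguments": {"rows": [{"tx": 0,"ty": 0,"tz": 0,"yaw": 0},{"tx": 0,"ty": 0,"tz": 0,"yaw": 0},{"tx": 0,"ty": 0,"tz": 0,"yaw": 0},{"tx": 0,"ty": 0,"tz": 0,"yaw": 0},{"tx": 0,"ty": 0,"tz": 0,"yaw": 0},{"tx": 0,"ty": 0,"tz": 0,"yaw": 0}], "jaw": 1}}

```text
time_s: 6.3
tcp_pos: [0.5323, 0.0208, 0.0674]
orientation: [3.142, -0.001, -0.166]
ft_force: [-0.1, 0.8, 0.7]
finger_gap: 0.0852
grasp_force: 0.0
```

Request:
{"name": "arm_command", "arguments": {"rows": [{"tx": 0,"ty": 0,"tz": -10,"yaw": 0},{"tx": 0,"ty": 0,"tz": -30,"yaw": 0},{"tx": 0,"ty": 0,"tz": -60,"yaw": 0},{"tx": 0,"ty": 0,"tz": -80,"yaw": 0},{"tx": 0,"ty": 0,"tz": -80,"yaw": 0},{"tx": -30,"ty": 0,"tz": -80,"yaw": 0},{"tx": -65,"ty": 0,"tz": -80,"yaw": 0},{"tx": -65,"ty": 0,"tz": -80,"yaw": 0}]}}

```text
time_s: 6.97
tcp_pos: [0.4603, 0.032, 0.1461]
orientation: [3.14, 0.009, -0.166]
ft_force: [-0.7, -0.1, -0.7]
finger_gap: 0.0854
grasp_force: 0.0
```

Request:
{"name": "arm_command", "arguments": {"rows": [{"tx": 0,"ty": 0,"tz": 0,"yaw": 0},{"tx": 0,"ty": 0,"tz": 0,"yaw": 0},{"tx": 0,"ty": 0,"tz": 0,"yaw": 0},{"tx": 0,"ty": 0,"tz": 0,"yaw": 0},{"tx": 0,"ty": 0,"tz": 0,"yaw": 0},{"tx": 0,"ty": 0,"tz": 0,"yaw": 0}], "jaw": -0.3}}

```text
time_s: 7.47
tcp_pos: [0.4684, 0.0315, 0.1471]
orientation: [3.141, 0.0, -0.166]
ft_force: [0.8, -0.6, 0.9]
finger_gap: 0.0298
grasp_force: 0.0
```

```bash
python3 - <<'E'
from h import *
m,im,d,P,(H,S,V)=look("wrist","pics/w4.png"); x,y=fix(P)
k=(H>95)&(H<125)&(S>110)&(d>0)&(abs(y)<.06)&(x>-.11)&(x<.15)&(P[...,2]>.1)&(P[...,2]<.125)
v,u=np.where(k);c=rect(ray(m,np.c_[u,v],.11)[:,:2]);print(c,fix(np.array(c[0])/1000)); 
e=((V<60)&(S<120)&(P[...,2]<.025)&(d>0)&(abs(y)<.07)&(x>-.02)&(x<.16)).astype(np.uint8)
v,u=np.where(e); print("bed",rect(ray(m,np.c_[u,v],.016)[:,:2]))
s=bot.state();print(s['tcp_pos'],fix(s['tcp_pos']),s['finger_gap'],s['ft_force'])
E
```

```text
(array([523.5,  22.2]), array([59.4, 48.9]), 80.41) (np.float64(-0.026912801705319688), np.float64(0.00020274212721055665))
bed (array([582. ,  11.5]), array([97.8, 68.4]), 80.42)
[0.46822798 0.03148525 0.1471443 ] (np.float64(-0.08295925524693963), np.float64(0.00011518894516975581)) 0.02960669997875844 [-0.28370548  0.36438526  0.69373502]
```

View pics/w4.png

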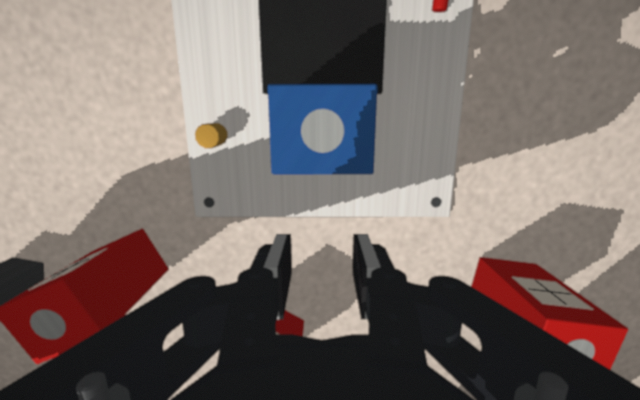

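The block stands square against the step and centred (yaw equal to the bed's), and the weight is untouched. I'll go down to push height and push slowly.

Request:
{"name": "arm_command", "arguments": {"rows": [{"tx": 0,"ty": 0,"tz": 25,"yaw": 0},{"tx": 0,"ty": 0,"tz": 50,"yaw": 0},{"tx": 0,"ty": 0,"tz": 62,"yaw": 0},{"tx": 0,"ty": 0,"tz": 62,"yaw": 0},{"tx": 8,"ty": 0,"tz": 62,"yaw": 0},{"tx": 14,"ty": 0,"tz": 62,"yaw": 0},{"tx": 18,"ty": 0,"tz": 62,"yaw": 0},{"tx": 20,"ty": 0,"tz": 62,"yaw": 0},{"tx": 22,"ty": 0,"tz": 62,"yaw": 0},{"tx": 24,"ty": 0,"tz": 62,"yaw": 0},{"tx": 26,"ty": 0,"tz": 62,"yaw": 0},{"tx": 28,"ty": 0,"tz": 62,"yaw": 0},{"tx": 30,"ty": 0,"tz": 62,"yaw": 0},{"tx": 30,"ty": 0,"tz": 62,"yaw": 0}]}}

```text
time_s: 8.68
tcp_pos: [0.498, 0.0265, 0.0854]
orientation: [3.142, -0.001, -0.166]
ft_force: [-3.3, 0.4, 3.1]
finger_gap: 0.0294
grasp_force: 1.7
```

Request:
{"name": "arm_command", "arguments": {"rows": [{"tx": 2,"ty": 0,"tz": 0,"yaw": 0},{"tx": 4,"ty": 0,"tz": 0,"yaw": 0},{"tx": 6,"ty": 0,"tz": 0,"yaw": 0},{"tx": 8,"ty": 0,"tz": 0,"yaw": 0},{"tx": 10,"ty": 0,"tz": 0,"yaw": 0},{"tx": 10,"ty": 0,"tz": 0,"yaw": 0}]}}

```text
time_s: 9.18
tcp_pos: [0.5084, 0.0248, 0.0854]
orientation: [-3.141, -0.002, -0.166]
ft_force: [-1.7, 0.5, 1.4]
finger_gap: 0.03
grasp_force: 0.8
```

```bash
cat >> h.py <<'E'
def lean(n="scene",f="pics/l.png"):
    m,im,d,P,(H,S,V)=look(n,f); x,y=fix(P)
    k=(H>95)&(H<125)&(S>100)&(d>0)&(abs(y)<.06)&(x>-.11)&(x<.15)&(P[...,2]>.014)
    q=np.c_[x[k],y[k],P[...,2][k]]
    print("ranges mm x,y,z",*[np.percentile(q[:,i]*1000,[1,50,99]).round(1) for i in range(3)])
    s=bot.state(); print("tcp fix",*(1000*np.array(fix(s['tcp_pos']))).round(1),s['tcp_pos'][2].round(4),"F",s['ft_force'].round(1),s['time_s'])
E
python3 -c "
from h import *
lean()"
```

```text
ranges mm x,y,z [-33.2   4.4  27.5] [-26.4  15.6  32. ] [ 15.6 104.7 118.8]
tcp fix -42.6 0.2 0.0852 F [-1.1  0.4 -0.1] 9.2333
```

It is tipping about the step edge at roughly 17° lean with little force. I'll continue.

Request:
{"name": "arm_command", "arguments": {"rows": [{"tx": 2,"ty": 0,"tz": 0,"yaw": 0},{"tx": 4,"ty": 0,"tz": 0,"yaw": 0},{"tx": 6,"ty": 0,"tz": 0,"yaw": 0},{"tx": 8,"ty": 0,"tz": 0,"yaw": 0},{"tx": 10,"ty": 0,"tz": 0,"yaw": 0},{"tx": 12,"ty": 0,"tz": 0,"yaw": 0},{"tx": 14,"ty": 0,"tz": 0,"yaw": 0},{"tx": 14,"ty": 0,"tz": 0,"yaw": 0},{"tx": 14,"ty": 0,"tz": 0,"yaw": 0},{"tx": 14,"ty": 0,"tz": 0,"yaw": 0},{"tx": 14,"ty": 0,"tz": 0,"yaw": 0}]}}

```text
time_s: 10.15
tcp_pos: [0.521, 0.0226, 0.0852]
orientation: [3.141, 0.0, -0.166]
ft_force: [0.2, -0.3, 0.3]
finger_gap: 0.03
grasp_force: 0.0
```

```bash
python3 -c "
from h import *
lean()"
```

```text
ranges mm x,y,z [-20.3  46.4  81.7] [-27.1  19.1  32. ] [23.  63.6 72.3]
tcp fix -29.5 0.2 0.0852 F [-0.1 -0.  -0.4] 10.2
```

It has fallen. I'll back off and up, then take a close look.

Request:
{"name": "arm_command", "arguments": {"rows": [{"tx": -20,"ty": 0,"tz": -20,"yaw": 0},{"tx": -30,"ty": 0,"tz": -50,"yaw": 0},{"tx": -30,"ty": 0,"tz": -80,"yaw": 0},{"tx": -30,"ty": 0,"tz": -80,"yaw": 0},{"tx": -30,"ty": 0,"tz": -80,"yaw": 0},{"tx": -30,"ty": 0,"tz": -80,"yaw": 0}]}}

```text
time_s: 10.7
tcp_pos: [0.4911, 0.0276, 0.165]
orientation: [3.141, 0.0, -0.166]
ft_force: [-0.5, 0.1, -1.0]
finger_gap: 0.0302
grasp_force: 0.0
```

```bash
python3 - <<'E'
from h import *
m,im,d,P,(H,S,V)=look("wrist","pics/w5.png"); x,y=fix(P)
k=(d>0)&(P[...,2]>.055)&(P[...,2]<.078)&(abs(y)<.045)&(x>-.04)&(x<.1)&(S>90)&(H>95)&(H<125)
v,u=np.where(k); print("z",np.percentile(P[k][:,2],[5,50,95])); c=rect(ray(m,np.c_[u,v],.066)[:,:2]); print(c,fix(np.array(c[0])/1000))
e=(V<60)&(S<120)&(P[...,2]<.025)&(d>0)&(abs(y)<.07)&(x>-.02)&(x<.16)
v,u=np.where(e); print("bed",rect(ray(m,np.c_[u,v],.016)[:,:2]))
s=bot.state();print(s['tcp_pos'],fix(s['tcp_pos']),s['time_s'])
E
```

```text
z [0.06548785 0.06666005 0.06783193]
(array([579.4,  12.6]), array([59.8, 99.1]), 80.43) (np.float64(0.029805415238434534), np.float64(8.498508394661881e-05))
bed (array([596.5,   9.1]), array([97.7, 96. ]), 80.43)
[0.49081707 0.02755426 0.164348  ] (np.float64(-0.06003088323269683), np.float64(1.6679374578868642e-05)) 10.75
```

View pics/w5.png

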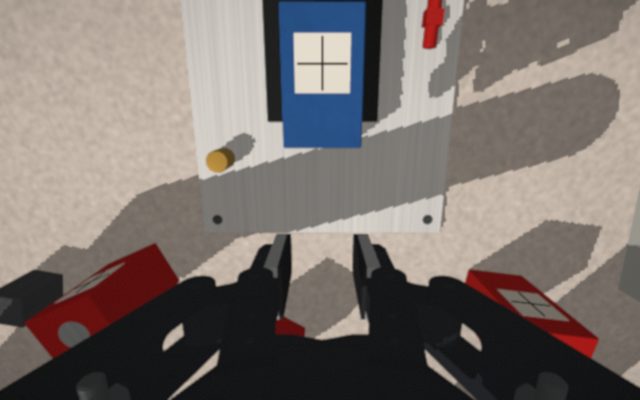

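The block lies tile up, parallel to the bed and centred, with its foot at −20 mm and its head about 80 mm beyond the step. I'll lower the fingers to mid-height and approach.

Request:
{"name": "arm_command", "arguments": {"rows": [{"tx": 0,"ty": 0,"tz": 30,"yaw": 0},{"tx": 0,"ty": 0,"tz": 60,"yaw": 0},{"tx": 0,"ty": 0,"tz": 90,"yaw": 0},{"tx": 0,"ty": 0,"tz": 115,"yaw": 0},{"tx": 0,"ty": 0,"tz": 130,"yaw": 0},{"tx": 0,"ty": 0,"tz": 131,"yaw": 0},{"tx": 0,"ty": 0,"tz": 131,"yaw": 0},{"tx": 8,"ty": 0,"tz": 131,"yaw": 0},{"tx": 15,"ty": 0,"tz": 131,"yaw": 0},{"tx": 20,"ty": 0,"tz": 131,"yaw": 0},{"tx": 22,"ty": 0,"tz": 131,"yaw": 0},{"tx": 22,"ty": 0,"tz": 131,"yaw": 0},{"tx": 22,"ty": 0,"tz": 131,"yaw": 0}]}}

```text
time_s: 11.83
tcp_pos: [0.5134, 0.0239, 0.0346]
orientation: [-3.142, -0.0, -0.166]
ft_force: [0.5, 0.2, -0.5]
finger_gap: 0.03
grasp_force: 0.0
```

Request:
{"name": "arm_command", "arguments": {"rows": [{"tx": 1,"ty": 0,"tz": 0,"yaw": 0},{"tx": 2,"ty": 0,"tz": 0,"yaw": 0},{"tx": 3,"ty": 0,"tz": 0,"yaw": 0},{"tx": 4,"ty": 0,"tz": 0,"yaw": 0},{"tx": 5,"ty": 0,"tz": 0,"yaw": 0},{"tx": 6,"ty": 0,"tz": 0,"yaw": 0},{"tx": 7,"ty": 0,"tz": 0,"yaw": 0},{"tx": 8,"ty": 0,"tz": 0,"yaw": 0},{"tx": 9,"ty": 0,"tz": 0,"yaw": 0},{"tx": 10,"ty": 0,"tz": 0,"yaw": 0},{"tx": 11,"ty": 0,"tz": 0,"yaw": 0},{"tx": 12,"ty": 0,"tz": 0,"yaw": 0}]}}

```text
time_s: 12.83
tcp_pos: [0.523, 0.0221, 0.0341]
orientation: [3.141, 0.004, -0.166]
ft_force: [-4.4, 0.7, 3.9]
finger_gap: 0.0297
grasp_force: 2.7
```

```bash
python3 -c "
from h import *
lean()
print(bot.state()['effort'].round(1))"
```

```text
ranges mm x,y,z [-12.9  46.2  86.6] [-27.7  14.7  31.9] [15.9 63.2 67.3]
tcp fix -27.0 0.0 0.034 F [-4.9  0.5  2.6] 12.8833
[ -0.4 -40.6 -18.   -0.1  -1.2  -0. ]
```

Friction feels like about 4.5 N. The head is at about 85 mm. I'll advance to about 100 mm, short of the nearest possible tip, and estimate the tip from the picture.

Request:
{"name": "arm_command", "arguments": {"rows": [{"tx": 1,"ty": 0,"tz": 0,"yaw": 0},{"tx": 2,"ty": 0,"tz": 0,"yaw": 0},{"tx": 3,"ty": 0,"tz": 0,"yaw": 0},{"tx": 4,"ty": 0,"tz": 0,"yaw": 0},{"tx": 5,"ty": 0,"tz": 0,"yaw": 0},{"tx": 6,"ty": 0,"tz": 0,"yaw": 0},{"tx": 7,"ty": 0,"tz": 0,"yaw": 0},{"tx": 8,"ty": 0,"tz": 0,"yaw": 0},{"tx": 9,"ty": 0,"tz": 0,"yaw": 0},{"tx": 10,"ty": 0,"tz": 0,"yaw": 0},{"tx": 11,"ty": 0,"tz": 0,"yaw": 0},{"tx": 12,"ty": 0,"tz": 0,"yaw": 0},{"tx": 13,"ty": 0,"tz": 0,"yaw": 0},{"tx": 14,"ty": 0,"tz": 0,"yaw": 0}]}}

```text
time_s: 14.05
tcp_pos: [0.539, 0.0196, 0.0343]
orientation: [3.142, -0.0, -0.166]
ft_force: [-1.5, 0.5, -1.5]
finger_gap: 0.0302
grasp_force: 1.3
```

```bash
python3 - <<'E'
from h import *
m=bot.camera_model("scene"); im=cv2.imread("pics/s2.png"); H,S,V=cv2.split(cv2.cvtColor(im,cv2.COLOR_BGR2HSV))
k=(H>8)&(H<35)&(S>100); k[:262]=0;k[282:]=0;k[:,:285]=0;k[:,310:]=0
v,u=np.where(k); q=ray(m,np.c_[u,v],.041); x,y=fix(q); print("tip px",u.min(),u.max(),v.min(),v.max(),"x",x.min()*1e3,np.median(x)*1e3,"y",y.mean()*1e3)
lean()
m,im,d,P,(H,S,V)=look("wrist","pics/w6.png"); x,y=fix(P)
k=(d>0)&(P[...,2]>.055)&(P[...,2]<.078)&(abs(y)<.045)&(x>-.04)&(x<.13)&(S>90)&(H>95)&(H<125)
v,u=np.where(k); q=ray(m,np.c_[u,v],.066)[:,:2]; c=rect(q); print(c,fix(np.array(c[0])/1000),np.percentile(fix(q)[0],[.5,99.5]))
E
```

```text
tip px 297 299 268 271 x 120.71855493576638 123.85537098255445 y 1.3345629410239268
ranges mm x,y,z [  3.1  59.7 102.6] [-26.9  14.6  32.1] [15.4 63.  67.6]
tcp fix -10.9 0.3 0.0343 F [-2.1  0.6 -1. ] 14.1
(array([593.5,  10.3]), array([59.5, 89.1]), 80.42) (np.float64(0.044091488535151456), np.float64(0.00017503929446229506)) [0.00042216 0.0886377 ]
```

The tip appears at about 119–120 mm beyond the step (scene (298,270)), and the head is at about 101 mm. I'll advance 12 mm, then feel in small steps.

Request:
{"name": "arm_command", "arguments": {"rows": [{"tx": 1,"ty": 0,"tz": 0,"yaw": 0},{"tx": 2,"ty": 0,"tz": 0,"yaw": 0},{"tx": 3,"ty": 0,"tz": 0,"yaw": 0},{"tx": 4,"ty": 0,"tz": 0,"yaw": 0},{"tx": 5,"ty": 0,"tz": 0,"yaw": 0},{"tx": 6,"ty": 0,"tz": 0,"yaw": 0},{"tx": 7,"ty": 0,"tz": 0,"yaw": 0},{"tx": 8,"ty": 0,"tz": 0,"yaw": 0},{"tx": 9,"ty": 0,"tz": 0,"yaw": 0},{"tx": 10,"ty": 0,"tz": 0,"yaw": 0},{"tx": 11,"ty": 0,"tz": 0,"yaw": 0},{"tx": 12,"ty": 0,"tz": 0,"yaw": 0}]}}

```text
time_s: 15.15
tcp_pos: [0.5507, 0.0177, 0.0344]
orientation: [3.142, 0.0, -0.166]
ft_force: [-4.4, 0.4, 2.3]
finger_gap: 0.0299
grasp_force: 2.4
```

Request:
{"name": "arm_command", "arguments": {"rows": [{"tx": 0.5,"ty": 0,"tz": 0,"yaw": 0},{"tx": 1,"ty": 0,"tz": 0,"yaw": 0},{"tx": 1.5,"ty": 0,"tz": 0,"yaw": 0},{"tx": 2,"ty": 0,"tz": 0,"yaw": 0}]}}

```text
time_s: 15.48
tcp_pos: [0.5525, 0.0174, 0.0344]
orientation: [3.142, 0.0, -0.166]
ft_force: [-4.3, 0.9, 3.3]
finger_gap: 0.0298
grasp_force: 2.5
```

Request:
{"name": "arm_command", "arguments": {"rows": [{"tx": 0.5,"ty": 0,"tz": 0,"yaw": 0},{"tx": 1,"ty": 0,"tz": 0,"yaw": 0},{"tx": 1.5,"ty": 0,"tz": 0,"yaw": 0},{"tx": 2,"ty": 0,"tz": 0,"yaw": 0}]}}

```text
time_s: 15.82
tcp_pos: [0.5546, 0.017, 0.0344]
orientation: [3.142, 0.0, -0.166]
ft_force: [-5.4, 0.8, 1.9]
finger_gap: 0.0301
grasp_force: 2.5
```

Request:
{"name": "arm_command", "arguments": {"rows": [{"tx": 0.5,"ty": 0,"tz": 0,"yaw": 0},{"tx": 1,"ty": 0,"tz": 0,"yaw": 0},{"tx": 1,"ty": 0,"tz": 0,"yaw": 0}]}}

```text
time_s: 16.07
tcp_pos: [0.5557, 0.0168, 0.0344]
orientation: [3.142, -0.0, -0.166]
ft_force: [-5.1, 0.2, 2.9]
finger_gap: 0.03
grasp_force: 2.3
```

Request:
{"name": "arm_command", "arguments": {"rows": [{"tx": 0.5,"ty": 0,"tz": 0,"yaw": 0},{"tx": 1,"ty": 0,"tz": 0,"yaw": 0},{"tx": 1,"ty": 0,"tz": 0,"yaw": 0}]}}

```text
time_s: 16.32
tcp_pos: [0.5567, 0.0166, 0.0344]
orientation: [3.142, -0.0, -0.166]
ft_force: [-4.7, 0.3, 3.6]
finger_gap: 0.0296
grasp_force: 2.4
```

Request:
{"name": "arm_command", "arguments": {"rows": [{"tx": 0.5,"ty": 0,"tz": 0,"yaw": 0},{"tx": 1,"ty": 0,"tz": 0,"yaw": 0},{"tx": 1,"ty": 0,"tz": 0,"yaw": 0}]}}

```text
time_s: 16.57
tcp_pos: [0.5576, 0.0165, 0.0344]
orientation: [3.142, -0.0, -0.166]
ft_force: [-4.8, 0.0, 3.2]
finger_gap: 0.0297
grasp_force: 2.4
```

Request:
{"name": "arm_command", "arguments": {"rows": [{"tx": 0.5,"ty": 0,"tz": 0,"yaw": 0},{"tx": 1,"ty": 0,"tz": 0,"yaw": 0},{"tx": 1,"ty": 0,"tz": 0,"yaw": 0}]}}

```text
time_s: 16.82
tcp_pos: [0.5586, 0.0163, 0.0344]
orientation: [3.142, -0.0, -0.166]
ft_force: [-4.3, 0.6, 3.5]
finger_gap: 0.03
grasp_force: 2.5
```

Request:
{"name": "arm_command", "arguments": {"rows": [{"tx": 0.5,"ty": 0,"tz": 0,"yaw": 0},{"tx": 1,"ty": 0,"tz": 0,"yaw": 0},{"tx": 1,"ty": 0,"tz": 0,"yaw": 0}]}}

```text
time_s: 17.07
tcp_pos: [0.5596, 0.0162, 0.0343]
orientation: [3.142, -0.0, -0.166]
ft_force: [-3.7, 1.5, 4.4]
finger_gap: 0.0297
grasp_force: 2.5
```

```bash
python3 - <<'E'
from h import *
lean("scene","pics/s7.png")
im=cv2.imread("pics/s7.png"); a=cv2.resize(im[200:300,250:370],None,fx=5,fy=5,interpolation=cv2.INTER_CUBIC); cv2.imwrite("pics/c7.png",a)
E
```

```text
ranges mm x,y,z [ 23.6  78.6 123.5] [-27.2  15.9  32.2] [15.5 63.2 67.9]
tcp fix 9.7 0.3 0.0344 F [-4.5  1.3  3.3] 17.1167
```

View pics/c7.png

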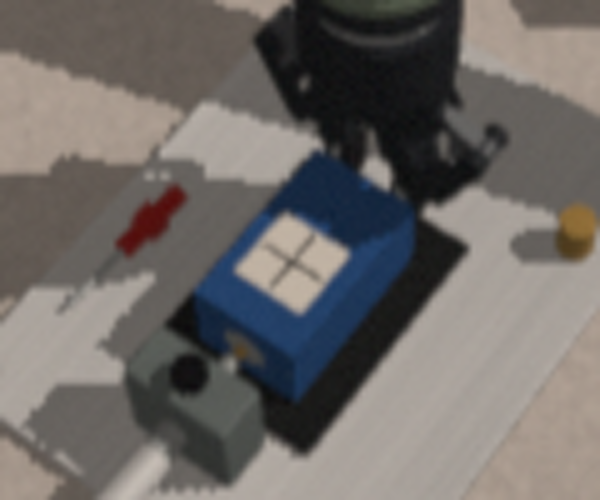

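The brass tip (crop (238,352)) is almost at the block's end face, and the driver and weight are undisturbed. I'll keep feeling forward in 1 mm steps.

Request:
{"name": "arm_command", "arguments": {"rows": [{"tx": 0.5,"ty": 0,"tz": 0,"yaw": 0},{"tx": 1,"ty": 0,"tz": 0,"yaw": 0},{"tx": 1,"ty": 0,"tz": 0,"yaw": 0}]}}

```text
time_s: 17.37
tcp_pos: [0.56, 0.0161, 0.0344]
orientation: [3.141, 0.001, -0.166]
ft_force: [-5.4, 1.6, 4.3]
finger_gap: 0.0301
grasp_force: 3.2
```

Request:
{"name": "arm_command", "arguments": {"rows": [{"tx": 0.5,"ty": 0,"tz": 0,"yaw": 0},{"tx": 1,"ty": 0,"tz": 0,"yaw": 0},{"tx": 1,"ty": 0,"tz": 0,"yaw": 0}]}}

```text
time_s: 17.62
tcp_pos: [0.5604, 0.016, 0.0343]
orientation: [3.141, 0.002, -0.166]
ft_force: [-6.9, 1.5, 6.1]
finger_gap: 0.0297
grasp_force: 3.9
```

The force is now rising (tip contact). One more millimetre to confirm.

Request:
{"name": "arm_command", "arguments": {"rows": [{"tx": 0.5,"ty": 0,"tz": 0,"yaw": 0},{"tx": 1,"ty": 0,"tz": 0,"yaw": 0},{"tx": 1,"ty": 0,"tz": 0,"yaw": 0}]}}

```text
time_s: 17.87
tcp_pos: [0.5607, 0.0159, 0.0343]
orientation: [3.141, 0.004, -0.166]
ft_force: [-9.3, 1.8, 6.0]
finger_gap: 0.0298
grasp_force: 4.6
```

Request:
{"name": "arm_command", "arguments": {"rows": [{"tx": 0.5,"ty": 0,"tz": 0,"yaw": 0},{"tx": 1,"ty": 0,"tz": 0,"yaw": 0},{"tx": 1,"ty": 0,"tz": 0,"yaw": 0}]}}

```text
time_s: 18.12
tcp_pos: [0.5612, 0.0159, 0.0343]
orientation: [3.141, 0.005, -0.166]
ft_force: [-10.9, 2.4, 8.0]
finger_gap: 0.0299
grasp_force: 5.2
```

It is pressing on the tip with about 6 N above sliding friction, which is enough. I'll back off gently and check.

Request:
{"name": "arm_command", "arguments": {"rows": [{"tx": -1,"ty": 0,"tz": 0,"yaw": 0},{"tx": -2,"ty": 0,"tz": 0,"yaw": 0},{"tx": -3,"ty": 0,"tz": 0,"yaw": 0},{"tx": -4,"ty": 0,"tz": 0,"yaw": 0},{"tx": -5,"ty": 0,"tz": 0,"yaw": 0},{"tx": -7,"ty": 0,"tz": 0,"yaw": 0},{"tx": -10,"ty": 0,"tz": 0,"yaw": 0},{"tx": -20,"ty": 0,"tz": 0,"yaw": 0},{"tx": -30,"ty": 0,"tz": 0,"yaw": 0},{"tx": -30,"ty": 0,"tz": 0,"yaw": 0},{"tx": -30,"ty": 0,"tz": 0,"yaw": 0},{"tx": -30,"ty": 0,"tz": 0,"yaw": 0}]}}

```text
time_s: 19.12
tcp_pos: [0.5341, 0.0205, 0.0345]
orientation: [-3.142, -0.001, -0.166]
ft_force: [0.7, 0.4, 0.3]
finger_gap: 0.0297
grasp_force: 0.0
```

```bash
python3 - <<'E'
from h import *
lean("scene","pics/s8.png")
im=cv2.imread("pics/s8.png"); a=cv2.resize(im[200:300,250:370],None,fx=5,fy=5,interpolation=cv2.INTER_CUBIC); cv2.imwrite("pics/c8.png",a)
m,im,d,P,(H,S,V)=look("wrist","pics/w8.png"); x,y=fix(P)
k=(d>0)&(P[...,2]>.055)&(P[...,2]<.078)&(abs(y)<.045)&(x>-.04)&(x<.13)&(S>90)&(H>95)&(H<125)
v,u=np.where(k); q=ray(m,np.c_[u,v],.066)[:,:2]; c=rect(q); print(c,fix(np.array(c[0])/1000),fix(q)[0].min())
E
```

```text
ranges mm x,y,z [ 26.9  81.3 124.9] [-27.4  15.5  32.1] [15.7 63.3 67.5]
tcp fix -16.0 0.3 0.0345 F [-0.4  0.   0.1] 19.1667
(array([602.2,   8.8]), array([59.6, 61.6]), 80.43) (np.float64(0.05291981889273076), np.float64(0.00015089188374196757)) 0.022067028739956907
```

View pics/c8.png

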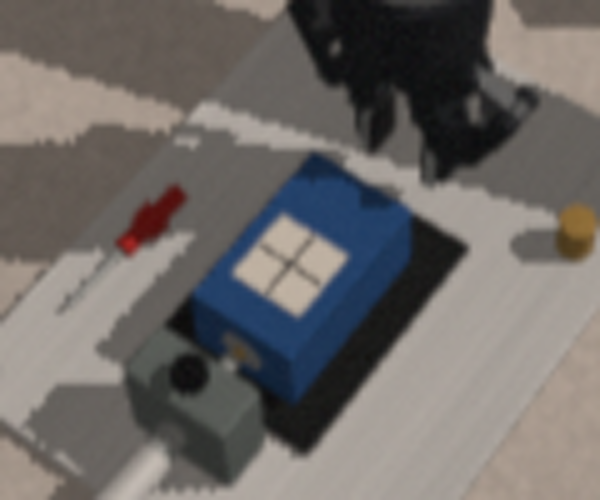

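The block lies tile up with the brass tip at its end face (crop (238,352)). It is square (yaw equal to the bed's) and centred, the fingers are clear of it, and the bystanders are in place. I'm handing in.

```bash
python3 -c "
from plant import bot
print(bot.close_job())"
```

```text
the job is handed in; nothing more can be done
None
```

The job is handed in: after I backed off, the block lay tile up, square and centred on the bed with its end against the micrometer tip, pressed to about 6 N before release; the weight and driver were undisturbed, and the judge's verdict was not shown.

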